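Set a watch under the inspection lens

ROBOT

A 6-joint arm with a two-finger parallel gripper is mounted at the origin on the work surface. World frame = base frame: x ahead of the robot, y to its left, z up, the work surface at z = 0. Lengths are in m, angles in rad, forces in N, time in s.
With the tool pointing down it reaches from about 0.375 to 0.9 m from the base axis. Payload 3.1 kg.
Tool frame: the origin (TCP) lies midway between the tips of the shut fingers; the grasp point (between the pads) lies 19 mm behind it (pinch_z is the distance from the TCP to the grasp point, in m); z points along the fingers, y is the line along which they close (so a half turn about z gives the same grasp; the last joint's range is limited). The gripper opens to 85 mm and grips with 20 to 120 N. Pads are 22 mm wide; open, the fingers measure 114 mm over their backs; the gripper's body (76 mm by 85 mm) begins 54 mm behind the grasp point. The pads swing forward as they close: fully open they stand 13 mm farther back than shut.
Start: joints at [1.141, 0.527, 1.433, -0, 1.181, -0.178], TCP at [0.155, 0.605, 0.231] pointing down, gripper open.
Joint ranges: [-3.08, 3.08], [-0.75, 2.2], [0.22, 2.44], [-1.43, 4.57], [0, 2.65], [-2.85, 2.85]. Speed limits (rad/s): [2.79, 2.79, 3.14, 3.14, 3.14, 3.14].

INTERFACE

Orientations are given as a unit quaternion [x, y, z, w].
In Python, from station import sense, snapshot, camera_params, sign_off, pinch_z gives the robot as it stands. The module is installed in compiled form; this text tells all that it offers.
- The arm moves only by the shell command python3 -m handwheel 'ROWS' [FORCE]. ROWS is JSON, a list that holds one entry, the list of rows, each a list of 7 numbers: the turn, a rotation vector about the tool's x, y, z in degrees, then the shift along the tool's x, y, z in m, then the opening, from 0 (shut) to 1 (fully open). A call has 1 to 20 rows; each row shifts and turns the commanded pose from where the row before left it, along the tool's axes as they then stand; what a row does not reach is not made up. A row lasts 1/8 s, in which the tool goes at most 62.5 mm and 10.7 degrees, less where a joint would pass 70% of its speed; a pose out of reach is approached as far as the arm can. A call with a gripper value outside its range is refused whole. The fingers move at their own pace and stop on an object; FORCE is the grip in N (left out, the last holds). Time passes only in rows, so rows that do not move let the fingers close. It gives the time, the measured TCP pose, the force, the opening and the grip force at its end, in the units of the state.
- sense(): the state, without advancing time (a new reading comes with each control period).
- snapshot(name): name is "scene" or "top" or "wrist"; returns the picture (384x512x3 uint8, red, green, blue); there is no depth.
- camera_params(name): a dict with "fx", "fy", "cx", "cy" (pixels), "k1" (the pictures are not rectified: a ray, as slopes to the right and down, at radius r is drawn at 1 + k1 r^2 times it, then the intrinsics apply), "world_to_cam" (4x4, takes a point from world to camera coordinates); the wrist camera has in their place "mount" (4x4, takes a point from camera to tool coordinates, whose origin is the TCP and whose axes are the flange's). Camera axes: x right, y down, z forward; pixel columns grow to the right and rows downward; lengths in m; the calibration is good to about 2 mm. A picture is of the moment at which its call begins: read the wrist's pose just before it. camera_params takes no time and is no camera call.
- sign_off(): hands the job in; it is judged then, once.
The state is a dict: "t": time; "q": joint angles; "qd": joint speeds; "tau": joint torques, N m; "tcp_pos": TCP position; "tool_rot": TCP orientation; "force": force on the tool from outside, world axes, zero at the start; "ft_torque": the same for the moment, N m; "finger_gap": opening from 0.0 (shut) to 1.0 (fully open); "gripper_force": force on a finger pad.
Only numpy, scipy, OpenCV 4.12 (cv2) and the standard library are available. Lean on these libraries where they do the work, as an engineer would, in place of code of your own. Each camera call takes 0.05 s, during which the arm holds its last target. There are 200 camera calls.

TASK

Ready the watch for inspection: on the spot where it stands, turn its round holder until the crown points straight at the window of the reader block, and let it go. Then squeeze in the lock button on the side of the lens boom's grip to release the boom, draw the boom out until its pointer lines up with the tab clamped on the scale, and finish while still holding it there against its return spring. Leave the ring, the bottle and the tray as they are.

Things in the scene. Friction and masses are not known exactly. Their poses are not given: they have to be found in the camera images.
- watch_center (a point): centre (half-way up, 15 mm over the bench) of the loose watch in its round aluminium holder: an upright cylinder 46 mm in diameter, 30 mm high, about 160 g, that stands on the bench. The crown sticks out of its side along this frame's -y.
- crown (a point): outer end of the crown, a steel stub 11 mm thick sticking out 12 mm from the holder's side: 35 mm from the holder's axis, 18 mm above the bench. The direction from watch_center to here is where the crown points; at the start 0.6 to 1.5 rad counter-clockwise (from above) of the direction to the window.
- window (a point): centre of the dark glass window in the face of the fixed grey reader block (54 mm wide, 46 deep, 42 high), 18 mm above the bench. It looks along its +y, straight at the watch, whose axis is 92 to 112 mm away. The block lies on the line of the boom, beyond the watch.
- boom: sliding lens boom, level; origin: centre of its black grip block (x 30, y 32, height 44 mm), 115 mm up. Slides out along its own -y, 0 to 140 mm; starts home, locked until the button is in; a spring (1.5 to 3 N) draws it home. Tube's mouth (40 mm wide, 32 high) is 35 mm from the origin at +y when home; lens ring, 48 mm across, centred 65 mm off at -y.
- button_face (a point): centre of the end of the lock button, 18 mm across, on the +x side of the grip block at mid height, 24 mm from the block's centre (9 mm proud). Squeezing the block along x, one finger here and one on the bare face opposite, presses it: 39 mm wide with the button out, 33 mm with it in.
- lock_button (a joint): how far the lock button is pressed in, m: 0 out, 0.006 fully in (about 4 N); the latch lets go at about 0.004, and the spring pushes the button out again when released (out there it does not lock the boom, but a boom let go then stops 17 mm short of home until the button is pressed).
- pointer (a point): tip of the boom's pointer, a bright metal finger, 4 mm wide, standing up through the slot in the tube's top, 21 mm above the boom's axis; it moves with the boom (195 mm from the grip's centre towards +y, 11 mm to the +x side) along the scale.
- tab_tip (a point): tip of the small brass tab clamped on the edge of the tube's top; fixed, 5 mm wide along the scale, its place differs each time, 95 to 125 mm from the pointer's start. Axes parallel to the boom's; pointer and tab line up when level along that y. The lens is then over the watch.
- bezel: loose bezel ring, 40 mm across, 5 mm high, lying flat; a bystander. The origin is the centre of its underside.
- oil_bottle: small amber bottle, 32 mm across, 60 mm high, upright; a bystander. The origin is the centre of its underside.
- parts_tray: grey divided parts tray, 90 x 130 x 18 mm; a bystander. The origin is the centre of its underside.

How it is judged:
By the outcome, as a careful person would: the job done as asked, in the order asked, and still so for the second after the job is handed in, while the arm keeps its last pose, push and grip.
It also fails if it takes over 48 s, if anything falls off the work surface, if the arm or the gripper's body presses on something with over 40 N, if the wrist force passes 120 N, or if a joint passes its speed limit or range.

## Working session

There is one attempt and no reset: what is moved stays moved. The work goes in short steps, Python scripts to look and compute and a shell command to move; the robot and the scene stay as the last step left them, time stands still between calls to the robot, and variables do not carry over. Pictures are saved under pics/ and viewed, at most 13 in all, crops included, and the job is handed in when it is done.

```bash
mkdir -p pics
python3 - <<'E'
from station import *
import cv2,numpy as np
s=sense();print(s['t'],s['tcp_pos'],s['tool_rot'],s['finger_gap'],pinch_z)
for n in("scene","top","wrist"):
    p=camera_params(n);print(n,{k:np.round(v,4).tolist() for k,v in p.items()})
    cv2.imwrite(f'pics/{n}0.png',snapshot(n)[:,:,::-1])
E
```

```text
0.0 [0.15478925 0.60477694 0.23031829] [ 1.25082476e-01  9.92145733e-01 -1.05398430e-03 -3.27379660e-04] 1.0006744664787925 0.0187
scene {'fx': 478.9362, 'fy': 478.9362, 'cx': 255.6599, 'cy': 193.3578, 'k1': -0.0483, 'world_to_cam': [[0.832, 0.5546, -0.0152, -0.5284], [0.4717, -0.7214, -0.507, -0.2073], [-0.2922, 0.4147, -0.8618, 1.203], [0.0, 0.0, 0.0, 1.0]]}
top {'fx': 496.8009, 'fy': 496.8009, 'cx': 257.319, 'cy': 195.9347, 'k1': -0.1837, 'world_to_cam': [[-0.0011, -0.9999, -0.0136, 0.0377], [-0.9807, 0.0037, -0.1954, 0.6462], [0.1954, 0.0131, -0.9806, 0.9366], [0.0, 0.0, 0.0, 1.0]]}
wrist {'fx': 274.6596, 'fy': 274.6596, 'cx': 253.2575, 'cy': 192.9747, 'k1': -0.0617, 'mount': [[0.0003, -0.9573, -0.2891, 0.0736], [1.0, 0.0004, -0.0004, 0.0005], [0.0005, -0.2891, 0.9573, -0.1429], [0.0, 0.0, 0.0, 1.0]]}
```

View pics/top0.png

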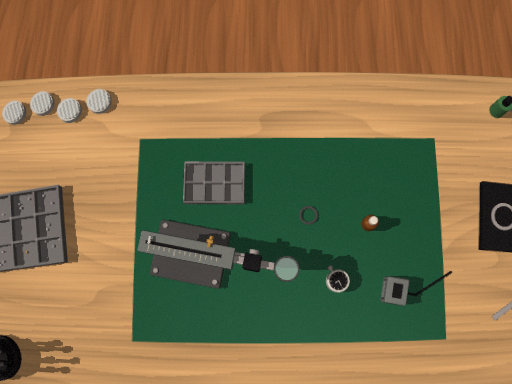

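View pics/scene0.png

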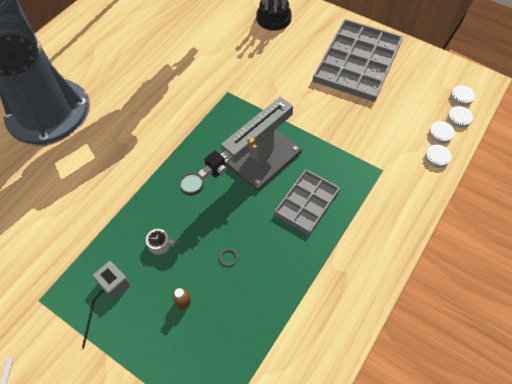

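Top view: stand and tube run from (145,240) to (235,257), grip block (253,262), button (253,252), lens (287,268), watch (338,281) with its crown towards about (331,268), reader (397,291), tab about (210,241), ring (310,215), bottle (370,223). Next I enlarge both views.

Run:
```python
import cv2,numpy as np
t=cv2.imread('pics/top0.png');s=cv2.imread('pics/scene0.png')
a=cv2.resize(t[225:315,130:290],(800,450),interpolation=cv2.INTER_CUBIC)
cv2.imwrite('pics/c1.png',a)
b=cv2.resize(t[250:320,310:420],(550,350),interpolation=cv2.INTER_CUBIC)
c=cv2.resize(s[220:300,90:190],(500,400),interpolation=cv2.INTER_CUBIC)[:, :]
d=cv2.resize(s[90:200,170:310],(700,550),interpolation=cv2.INTER_CUBIC)
cv2.imwrite('pics/c2.png',d)
o=np.zeros((600,800,3),np.uint8);o[:280,:440]=cv2.resize(b,(440,280));o[280:600,:400]=cv2.resize(c,(400,320))
cv2.imwrite('pics/c3.png',o)
```

```text
(no output)
```

View pics/c1.png

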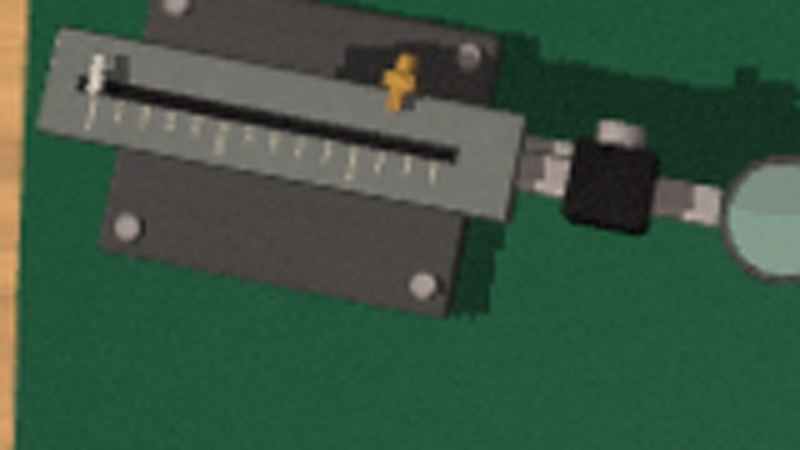

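View pics/c3.png

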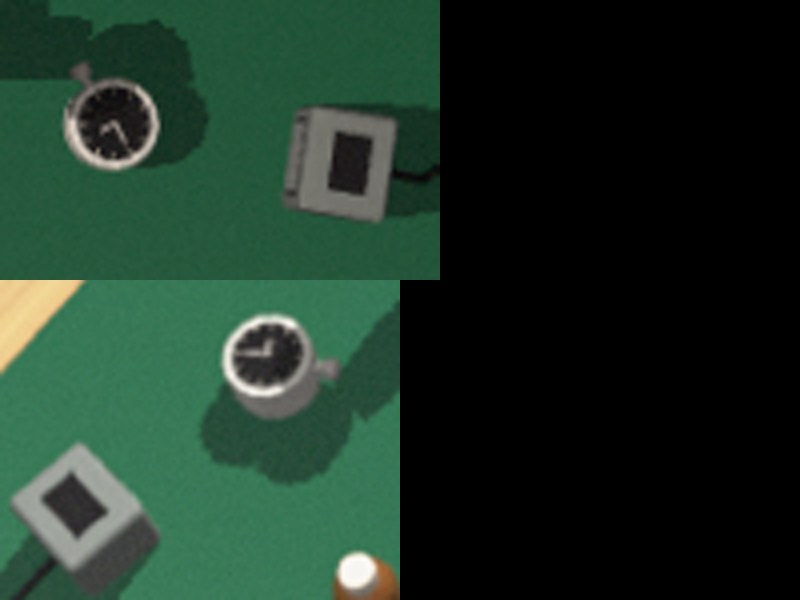

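The crops show pointer tip c1(97,62), tab tip c1(398,105), block c1(612,187), button c1(622,130). In c3, watch is at (111,124), a stub at (80,70) and window at (297,157). Now I compute positions.

```bash
cat > h.py <<'E'
from station import *
import numpy as np,cv2
from scipy.spatial.transform import Rotation as R
def cam(n,s=None):
    p=camera_params(n)
    if n=="wrist":
        T=np.eye(4);T[:3,:3]=R.from_quat(s['tool_rot']).as_matrix();T[:3,3]=s['tcp_pos'];C=T@np.array(p['mount'])
    else: C=np.linalg.inv(p['world_to_cam'])
    return p,C
def ray(c,u,v):
    p,C=c;K=np.array([[p['fx'],0,p['cx']],[0,p['fy'],p['cy']],[0,0,1.]])
    x,y=cv2.undistortPoints(np.array([[[u,v]]],float),K,np.array([p['k1'],0,0,0,0.]))[0,0]
    return C[:3,3],C[:3,:3]@np.array([x,y,1])
def onz(c,u,v,z):
    o,d=ray(c,u,v);return o+d*(z-o[2])/d[2]
def two(c1,p1,c2,p2):
    o1,d1=ray(c1,*p1);o2,d2=ray(c2,*p2)
    a=np.linalg.lstsq(np.c_[d1,-d2],o2-o1,rcond=None)[0];P,Q=o1+a[0]*d1,o2+a[1]*d2
    return (P+Q)/2,np.linalg.norm(P-Q)
def px(c,P):
    p,C=c;q=np.linalg.inv(C)@np.r_[P,1];x=q[:2]/q[2];x=x*(1+p['k1']*(x@x));return x*[p['fx'],p['fy']]+[p['cx'],p['cy']]
E
python3 - <<'E'
from h import *
np.set_printoptions(precision=4,suppress=True)
t=cam('top');s=cam('scene')
A=lambda u,v:(130+u/5,225+v/5)
B=lambda u,v:(310+u/4,250+v/4)
D=lambda u,v:(90+u/4,220+(v-280)/4)
w=onz(t,*B(111,124),.03);cr=onz(t,*B(80,70),.018);win=onz(t,*B(297,157),.018)
w2=onz(s,*D(268,356),.03);cr2=onz(s,*D(335,369),.018)
print('watch',w,w2,'crown',cr,cr2,np.hypot(*(cr-w)[:2]),'win',win,np.hypot(*(win-w)[:2]))
an=lambda a:np.degrees(np.arctan2(a[1],a[0]))
print('ang',an(cr-w),an(cr2-w2),an(win-w))
bl=onz(t,*A(616,180),.137);bu=onz(t,*A(622,128),.115);po=onz(t,*A(98,62),.136);tab=onz(t,*A(403,60),.134);
tube=[onz(t,*A(u,v),.13) for u,v in((62,30),(525,115),(508,220),(40,130))]
print('block',bl,'button',bu,'ptr',po,'tab',tab,tab-po);print(np.array(tube))
le=onz(t,*A(785,220),.115);print('lens',le,an(le-bl),np.hypot(*(le-bl)[:2]),an(w-bl),an(win-bl))
e=[an(tube[1]-tube[0]),an(tube[2]-tube[3])];print(e)
E
```

```text
watch [ 0.4763 -0.1266  0.03  ] [ 0.4762 -0.1275  0.03  ] crown [ 0.5045 -0.1129  0.018 ] [ 0.5047 -0.1109  0.018 ] 0.03134058522622062 win [ 0.4581 -0.225   0.018 ] 0.10004676602921508
ang 25.881306293853633 30.216807038947874 -100.45316266442684
block [0.5109 0.0428 0.137 ] button [0.5318 0.041  0.115 ] ptr [0.5541 0.2356 0.136 ] tab [0.5553 0.1216 0.134 ] [ 0.0012 -0.114  -0.002 ]
[[0.5668 0.2513 0.13  ]
 [0.5353 0.0766 0.13  ]
 [0.4967 0.0826 0.13  ]
 [0.5291 0.2583 0.13  ]]
lens [ 0.4972 -0.0197  0.115 ] -102.32659642804781 0.06393646236472304 -101.53723892799994 -101.13986170723437
[np.float64(-100.2101435472206), np.float64(-100.4586119910573)]
```

View pics/c2.png

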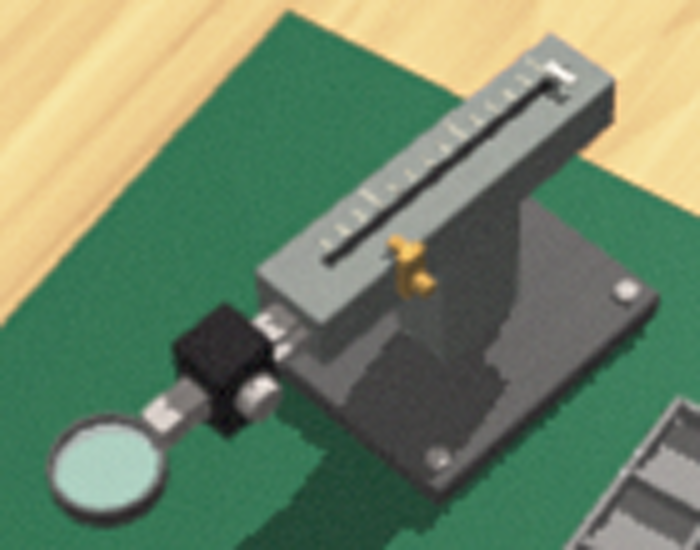

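The stub sits about 127° from the window direction by both views, outside the 0.6–1.5 rad stated. The boom direction is about -100.8°. I'll go look at it with the wrist camera.

```bash
python3 -m handwheel '[[[0,0,0,-0.035,-0.045,0.002,1],[0,0,0,-0.035,-0.045,0.002,1],[0,0,0,-0.035,-0.045,0.002,1],[0,0,0,-0.035,-0.045,0.002,1],[0,0,0,-0.035,-0.045,0.002,1],[0,0,0,-0.035,-0.045,0.002,1],[0,0,0,-0.035,-0.045,0.002,1],[0,0,0,-0.035,-0.045,0.002,1],[0,0,0,-0.035,-0.045,0.002,1],[0,0,0,-0.035,-0.045,0.002,1],[0,0,0,-0.035,-0.045,0.002,1],[0,0,0,-0.035,-0.045,0.002,1],[0,0,0,-0.035,-0.045,0.002,1],[0,0,0,-0.035,-0.045,0.002,1]]]' | tail -c 600
python3 -m handwheel '[[[0,0,10.3,0,0,0,1],[0,0,10.3,0,0,0,1],[0,0,10.3,0,0,0,1],[0,0,10.3,0,0,0,1],[0,0,10.3,0,0,0,1],[0,0,10.3,0,0,0,1],[0,0,10.3,0,0,0,1],[0,0,10.3,0,0,0,1],[0,0,10.3,0,0,0,1],[0,0,10.3,0,0,0,1],[0,0,10.3,0,0,0,1],[0,0,0,0,0,0,1]]]' | tail -c 600
python3 - <<'E'
from h import *
s=sense();im=snapshot('wrist');t=snapshot('top')
c=cam('wrist',s)
print(s['t'],s['tcp_pos'],s['q'],R.from_quat(s['tool_rot']).as_matrix()[:,0])
cv2.imwrite('pics/w1.png',im[:,:,::-1]);
for P in([.476,-.127,.03],[.5045,-.112,.018],[.458,-.225,.018]):print(px(c,P))
E
```

```text
t: 1.9
tcp_pos: [0.4738, -0.1284, 0.2032]
tool_rot: [0.125, 0.992, 0.0, -0.0]
force: [0.9, 0.7, -0.7]
finger_gap: 0.996
gripper_force: 0.0
t: 3.4
tcp_pos: [0.4732, -0.1264, 0.2032]
tool_rot: [0.897, 0.442, -0.0, -0.0]
force: [-0.7, 0.6, 0.3]
finger_gap: 1.002
gripper_force: 0.0
3.4 [ 0.47323767 -0.12638349  0.20316373] [-4.89555310e-01  3.87934146e-01  1.79572017e+00 -2.69662351e-05
  9.58367148e-01  1.65805335e-01] [ 6.09432900e-01  7.92837645e-01 -9.25300859e-05]
[255.57822421 174.50503792]
[266.85423872 148.28429094]
[289.82005749 238.24213822]
```

View pics/w1.png

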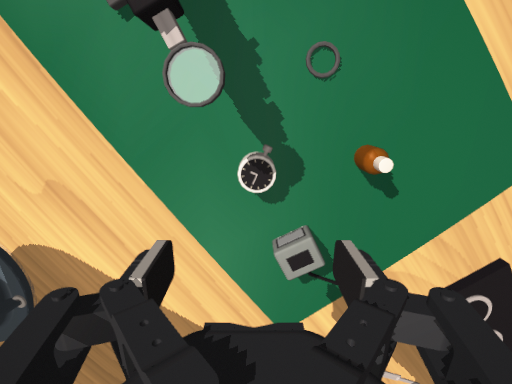

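The wrist view shows the watch (256,173) with a single stub at (268,150), lens (194,73), and reader with its dark face at (291,237). The fingers straddle free bench, so that stub is the crown. I go lower and measure it by mask.

```bash
python3 -m handwheel '[[[0,0,0,0,0,0.048,1],[0,0,0,0,0,0.048,1],[0,0,0,0,0,0,1]]]' | head -2
cat > meas.py <<'E'
from h import *
def run(name,w0=(.476,-.127),win0=(.458,-.225)):
    s=sense();im=snapshot('wrist');c=cam('wrist',s);cv2.imwrite(f'pics/{name}.png',im[:,:,::-1])
    hsv=cv2.cvtColor(im,cv2.COLOR_RGB2HSV)
    m=((hsv[...,1]<90)&(hsv[...,2]>60)).astype(np.uint8)*255   # grey/bright = metal
    u,v=px(c,[*w0,.03]).astype(int)
    reg=np.zeros_like(m);cv2.circle(reg,(int(u),int(v)),int(px(c,[w0[0]+.042,w0[1],.03])[0]*0+np.linalg.norm(px(c,[w0[0]+.045,w0[1],.03])-[u,v])),255,-1)
    m&=reg
    # rim: fit by bright ring's outer contour of the top face, projected to z=.03
    ys,xs=np.nonzero(m);P=np.array([onz(c,x,y,.03)[:2] for x,y in zip(xs,ys)]);Q=np.array([onz(c,x,y,.018)[:2] for x,y in zip(xs,ys)])
    br=hsv[ys,xs,2]>150
    (cx,cy),r=cv2.minEnclosingCircle(P[br].astype(np.float32));print('rim',cx,cy,r,'n',br.sum())
    w=np.array([cx,cy]);d=np.hypot(*(Q-w).T);k=d>.028
    print('stub n',k.sum(),'max',d.max(),'mean',Q[k].mean(0),'angle',np.degrees(np.arctan2(*(Q[k].mean(0)-w)[::-1])),'spread',np.degrees(np.arctan2(Q[k][:,1]-cy,Q[k][:,0]-cx)).std())
    print('tcp',s['tcp_pos'],'t',s['t'],'winpx',px(c,[*win0,.018]),'wpx',px(c,[*w,.03]))
    return im,c,s,w
E
python3 - <<'E'
from meas import *
im,c,s,w=run('w2')
o=cv2.resize(im[60:320,160:420],(600,600))[:,:,::-1];cv2.imwrite('pics/w2c.png',o)
E
```

```text
t: 3.88
tcp_pos: [0.4709, -0.1252, 0.1046]
rim 0.47820213437080383 -0.12439846992492676 0.025927037000656128 n 928
stub n 242 max 0.0338011306327937 mean [ 0.48254733 -0.13490257] angle -67.52675391481141 spread 69.26466498321442
tcp [ 0.47092426 -0.12524236  0.10463123] t 3.875 winpx [305.86415147 282.62939907] wpx [260.47981354 196.5138704 ]
```

View pics/w2c.png

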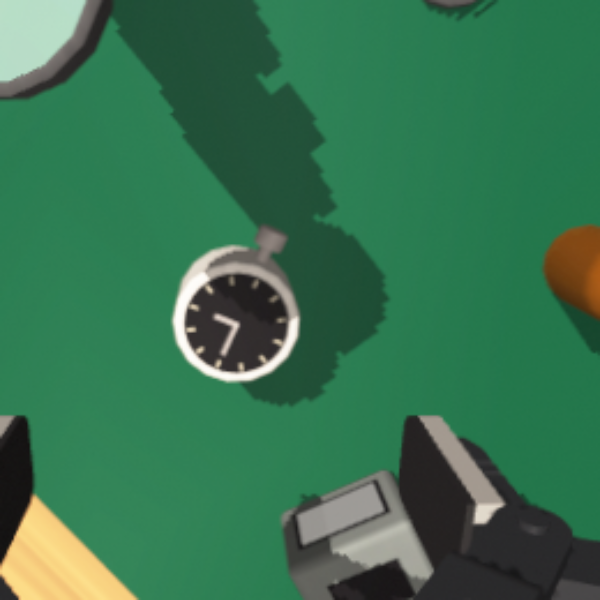

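Crop (scale 2.308, offset 160,60): dial centre (236,321), crown end (274,233), window (340,514); lens clear at upper left.

Run:
```python
from h import *
s=sense();c=cam('wrist',s);k=600/260
f=lambda u,v,z:onz(c,160+u/k,60+v/k,z)
w=f(236,321,.03);cr=f(274,233,.018);win=f(340,514,.018)
an=lambda a:np.degrees(np.arctan2(a[1],a[0]))
print(w,cr,win,np.hypot(*(cr-w)[:2]),np.hypot(*(win-w)[:2]),an(cr-w),an(win-w))
M=R.from_quat(s['tool_rot']).as_matrix();print('to watch in tool',M.T@(np.array([w[0],w[1],.003])-s['tcp_pos']),an(M[:,0]))
```

```text
[ 0.47967445 -0.12864423  0.03      ] [ 0.50926663 -0.11327552  0.018     ] [ 0.46056505 -0.22844735  0.018     ] 0.03334507630541785 0.10161609462777617 27.44513252352099 -100.83928849733437
to watch in tool [0.0023427  0.00755227 0.10350112] 52.39615989725067
```

```bash
python3 -m handwheel '[[[0,0,0,0.002,0.006,0,1],[0,0,0,0,0,0.04,1],[0,0,0,0,0,0.035,1],[0,0,0,0,0,0.025,1],[0,0,0,0,0,0,1],[0,0,0,0,0,0,0.6],[0,0,0,0,0,0,0.5],[0,0,0,0,0,0,0.4],[0,0,0,0,0,0,0.4],[0,0,0,0,0,0,0.4],[0,0,0,0,0,0,0.4],[0,0,0,0,0,0,0.4]]]' 25
```

```text
t: 5.42
tcp_pos: [0.4799, -0.1287, 0.0089]
tool_rot: [0.897, 0.441, 0.001, 0.001]
force: [-0.7, 0.7, 7.5]
finger_gap: 0.523
gripper_force: 24.6
```

```bash
python3 -m handwheel '[[[0,0,0,0,0,-0.003,0.4],[0,0,10,0,0,0,0.4],[0,0,10,0,0,0,0.4],[0,0,10,0,0,0,0.4],[0,0,10,0,0,0,0.4],[0,0,10,0,0,0,0.4],[0,0,10,0,0,0,0.4],[0,0,10,0,0,0,0.4],[0,0,10,0,0,0,0.4],[0,0,10,0,0,0,0.4],[0,0,10,0,0,0,0.4],[0,0,10,0,0,0,0.4],[0,0,10,0,0,0,0.4],[0,0,8.5,0,0,0,0.4],[0,0,0,0,0,0,0.4],[0,0,0,0,0,0,0.4]]]'
python3 -c "
from h import *
s=sense();M=R.from_quat(s['tool_rot']).as_matrix();print(np.degrees(np.arctan2(M[1,0],M[0,0])),s['q'])"
```

```text
t: 7.42
tcp_pos: [0.4794, -0.1286, 0.0104]
tool_rot: [0.788, -0.616, 0.0, -0.0]
force: [-0.6, -0.0, -2.1]
finger_gap: 0.531
gripper_force: 26.0
-76.05016746577417 [-4.87565810e-01  7.45591006e-01  1.90307138e+00 -7.96958200e-06
  4.92722020e-01  2.41056335e+00]
```

```bash
python3 -m handwheel '[[[0,0,0,0,0,0,0.7],[0,0,0,0,0,0,1],[0,0,0,0,0,0,1],[0,0,0,0,0,0,1],[0,0,0,0,0,-0.02,1],[0,0,0,0,0,-0.04,1],[0,0,0,0,0,-0.05,1],[0,0,0,0,0,-0.05,1],[0,0,0,0,0,0,1]]]'
python3 - <<'E'
from meas import *
s=sense();im=snapshot('wrist');c=cam('wrist',s);u,v=px(c,[.472,-.17,.02]).astype(int);print(u,v,s['tcp_pos'])
u0,v0=max(0,u-120),max(0,v-120);cr=im[v0:v0+240,u0:u0+240];print(u0,v0,cr.shape)
cv2.imwrite('pics/w3c.png',cv2.resize(cr,(cr.shape[1]*5//2,cr.shape[0]*5//2),interpolation=cv2.INTER_CUBIC)[:,:,::-1])
E
```

```text
t: 8.55
tcp_pos: [0.4817, -0.1297, 0.174]
tool_rot: [0.787, -0.617, 0.005, -0.001]
force: [-0.0, 0.6, 0.5]
finger_gap: 0.997
gripper_force: 0.0
272 146 [ 0.48174695 -0.12968902  0.17396516]
152 26 (240, 240, 3)
```

View pics/w3c.png

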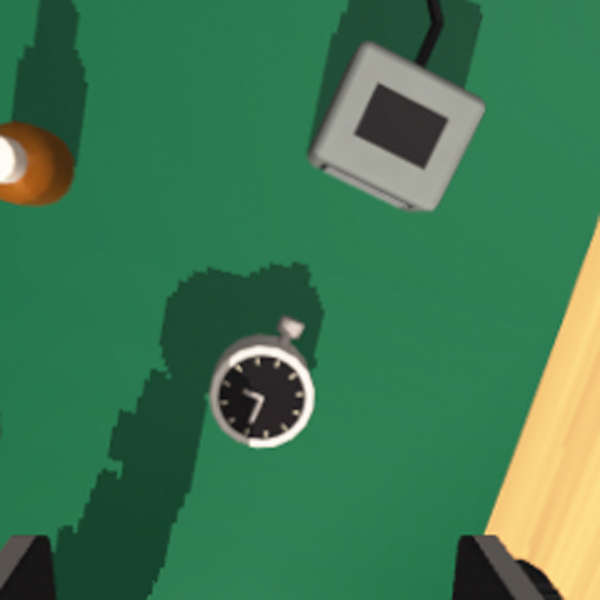

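Dial (262,395), crown end (294,321), window (367,189) in the crop (scale 2.5, offset 152,26).

```bash
python3 - <<'E'
from h import *
s=sense();c=cam('wrist',s)
f=lambda u,v,z:onz(c,152+u/2.5,26+v/2.5,z)
w=f(262,395,.03);cr=f(294,321,.018);win=f(367,189,.018)
an=lambda a:np.degrees(np.arctan2(a[1],a[0]))
print(w,cr,win,np.hypot(*(cr-w)[:2]),np.hypot(*(win-w)[:2]),an(cr-w),an(win-w))
E
python3 -m handwheel '[[[0,0,-10.4,0,0,-0.03,1],[0,0,-10.4,0,0,0,1],[0,0,-10.4,0,0,0,1],[0,0,-10.4,0,0,0,1],[0,0,-10.4,0,0,0,1],[0,0,-10.4,0,0,0,1],[0,0,-10.4,0,0,0,1],[0,0,-10.4,0,0,0,1],[0,0,-10.4,0,0,0,1],[0,0,-10.4,0,0,0,1],[0,0,-10.4,0,0,0,1],[0,0,-10.4,0,0,0,1],[0,0,-10.4,0,0,0,1],[0,0,-10.4,0,0,0,1],[0,0,-10.4,0,0,0,1],[0,0,0,0.057,0,0,1],[0,0,0,0.057,0,0,1],[0,0,0,0.057,0,0,1],[0,0,0,0,0,0,1]]]'
python3 - <<'E'
from h import *
s=sense();c=cam('wrist',s);M=R.from_quat(s['tool_rot']).as_matrix();print(s['tcp_pos'],np.degrees(np.arctan2(M[1,0],M[0,0])))
print('to block',M.T@(np.array([.5128,.0424,.094])-s['tcp_pos']),s['q'])
im=snapshot('wrist');cv2.imwrite('pics/w4.png',im[:,:,::-1])
for P in([.511,.043,.137],[.5335,.0385,.115],[.4972,-.0197,.115]):print(px(c,P))
E
```

```text
[ 0.47655297 -0.12760682  0.03      ] [ 0.47026324 -0.16010708  0.018     ] [ 0.45490601 -0.22055304  0.018     ] 0.03310328670542284 0.09543369806806387 -100.95297437128508 -103.11035185257518
t: 10.98
tcp_pos: [0.5082, 0.0434, 0.1983]
tool_rot: [0.765, 0.644, -0.001, -0.002]
force: [-0.6, -1.2, -0.3]
finger_gap: 1.001
gripper_force: 0.0
[0.50816468 0.0434433  0.19827181] 80.1756137279328
to block [-0.00028831  0.00520564  0.10424972] [-1.34501740e-01  4.21676106e-01  1.75060321e+00  7.90974364e-04
  9.73706999e-01  3.65189100e-02]
[257.16483484 207.90756215]
[283.37353507 199.93882234]
[253.54331088 264.22609314]
```

View pics/w4.png

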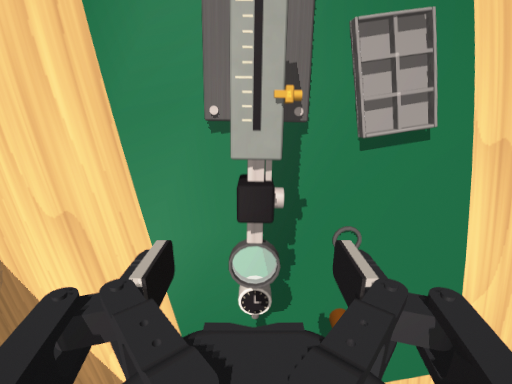

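The view shows the boom upright in the image: block top (256,203), button end (284,197), lens (254,262), all within a few px of prediction. The crown now points at -101°, with the window at -100.5° to -103°, which is aligned. I descend on the block and squeeze.

```bash
python3 -m handwheel '[[[0,0,0.7,0,0.005,0,1],[0,0,0,0,0,0.04,1],[0,0,0,0,0,0.04,1],[0,0,0,0,0,0.024,1],[0,0,0,0,0,0,1],[0,0,0,0,0,0,0.6],[0,0,0,0,0,0,0.5],[0,0,0,0,0,0,0.3],[0,0,0,0,0,0,0.3],[0,0,0,0,0,0,0.3],[0,0,0,0,0,0,0.3],[0,0,0,0,0,0,0.3],[0,0,0,0,0,0,0.3]]]' 30
```

```text
t: 12.65
tcp_pos: [0.5097, 0.0397, 0.0972]
tool_rot: [0.771, 0.637, -0.003, -0.003]
force: [-10.0, 0.2, 10.3]
finger_gap: 0.377
gripper_force: 30.7
```

```bash
python3 -m handwheel '[[[0,0,0,0,-0.003,-0.003,0.3],[0,0,0,0,0,0,0.3],[0,0,0,-0.008,0,0,0.3],[0,0,0,-0.014,0,0,0.3],[0,0,0,-0.014,0,0,0.3],[0,0,0,-0.014,0,0,0.3],[0,0,0,-0.014,0,0,0.3],[0,0,0,-0.014,0,0,0.3],[0,0,0,-0.014,0,0,0.3],[0,0,0,-0.012,0,0,0.3],[0,0,0,0,0,0,0.3],[0,0,0,0,0,0,0.3],[0,0,0,0,0,0,0.3]]]'
python3 - <<'E'
from h import *
t=snapshot('top');s=snapshot('scene')
cv2.imwrite('pics/t5.png',t[:,:,::-1]);cv2.imwrite('pics/s5.png',s[:,:,::-1])
a=cv2.resize(t[225:290,130:260],(780,390),interpolation=cv2.INTER_CUBIC)
b=cv2.resize(s[95:165,210:300],(270,210),interpolation=cv2.INTER_CUBIC)
o=np.zeros((600,780,3),np.uint8);o[:390]=a;o[390:,:270]=b
cv2.imwrite('pics/c5.png',o[:,:,::-1])
E
```

```text
t: 14.28
tcp_pos: [0.4904, -0.0624, 0.0977]
tool_rot: [0.771, 0.637, -0.001, -0.002]
force: [0.8, 2.2, -28.2]
finger_gap: 0.375
gripper_force: 36.3
```

View pics/c5.png

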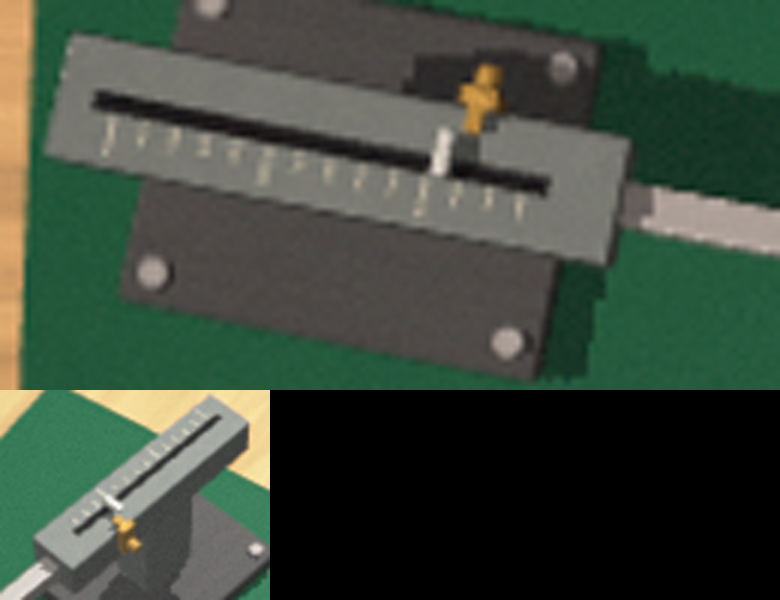

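Pointer tip sits at crop (444,130), tab tip at (474,130), with about 8 mm still to go. I compute it by mask in both views.

```bash
cat > gap.py <<'E'
from h import *
u=np.array([np.cos(np.radians(-100.5)),np.sin(np.radians(-100.5))]);x=np.array([-u[1],u[0]])
for n,f in(('top','t'),('scene','s')):
    im=snapshot(n);c=cam(n);up=cv2.resize(im,None,fx=4,fy=4,interpolation=cv2.INTER_CUBIC);h=cv2.cvtColor(up,cv2.COLOR_RGB2HSV)
    o=np.array([.511,.043])
    ys,xs=np.mgrid[:up.shape[0],:up.shape[1]]
    # pixel -> boom coordinates at z=.135 by homography from 4 ground points of the tube top
    W=np.array([o+a*u+b*x for a,b in((-.22,-.05),(-.02,-.05),(-.02,.05),(-.22,.05))]);I=np.array([px(c,[*w,.135]) for w in W])*4+1.5
    H=cv2.getPerspectiveTransform(I.astype(np.float32),np.array([(-.22,-.05),(-.02,-.05),(-.02,.05),(-.22,.05)],np.float32))
    q=cv2.perspectiveTransform(np.c_[xs.ravel(),ys.ravel()].astype(np.float32)[None],H)[0].reshape(*xs.shape,2)
    roi=(q[...,0]>-.22)&(q[...,0]<-.03)&(abs(q[...,1])<.045)
    br=roi&(h[...,0]>8)&(h[...,0]<28)&(h[...,1]>140)&(h[...,2]>110)
    wh=roi&(h[...,1]<40)&(h[...,2]>195)&(q[...,1]<.03)
    nl,L,st,_=cv2.connectedComponentsWithStats(wh.astype(np.uint8));wh=L==1+np.argmax(st[1:,4])
    B=q[br];P=q[wh]
    lo=np.percentile(B[:,1],3);tip=B[B[:,1]<lo+.007]
    print(n,'ptr',P.mean(0),len(P),np.ptp(P,axis=0),'tab tip',tip.mean(0),'all',B.mean(0),len(B),'go',tip.mean(0)[0]-P.mean(0)[0])
E
python3 gap.py
```

```text
top ptr [-0.09438203  0.0025878 ] 168 [0.00346721 0.01257648] tab tip [-0.08601048  0.01540297] all [-0.0860146   0.02177878] 693 go 0.008371547
scene ptr [-0.09565341 -0.00570458] 296 [0.0058489  0.02361346] tab tip [-0.08555327  0.01265765] all [-0.0830357   0.02270884] 438 go 0.010100134
```

```bash
python3 -m handwheel '[[[0,0,0,-0.004,0,0.001,0.3],[0,0,0,-0.0045,0,0.001,0.3],[0,0,0,0,0,0,0.3],[0,0,0,0,0,0,0.3],[0,0,0,0,0,0,0.3]]]'; python3 gap.py
python3 - <<'E'
from h import *
t=snapshot('top');cv2.imwrite('pics/t6.png',t[:,:,::-1])
cv2.imwrite('pics/c6.png',cv2.resize(t[225:305,180:360],(800,356),interpolation=cv2.INTER_CUBIC)[:,:,::-1])
E
```

```text
t: 15.1
tcp_pos: [0.4889, -0.0707, 0.0976]
tool_rot: [0.771, 0.637, -0.001, -0.001]
force: [-3.0, 2.9, -13.0]
finger_gap: 0.375
gripper_force: 38.2
top ptr [-0.08587059  0.00243056] 157 [0.00336482 0.0129109 ] tab tip [-0.0861109   0.01606267] all [-0.08602849  0.02191052] 681 go -0.00024031103
scene ptr [-0.08684125 -0.00434897] 222 [0.00570668 0.01750693] tab tip [-0.08552494  0.01273418] all [-0.08285882  0.02292358] 428 go 0.001316309
```

View pics/c6.png

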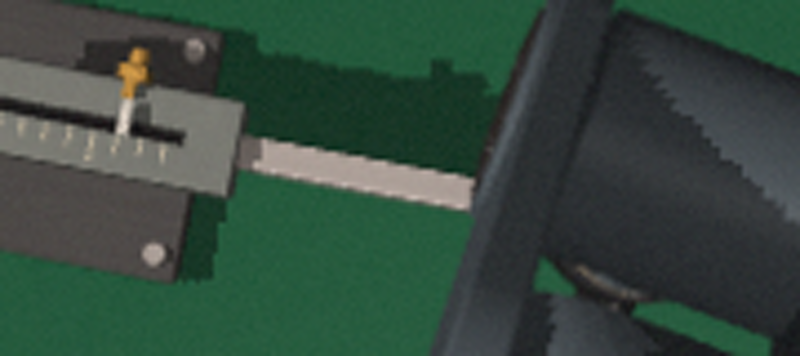

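Pointer (123,115) and tab (128,90) form one straight line across the tube, so they are aligned to within about 1 mm. I do a brief stability check, then hand in.

```bash
python3 -m handwheel '[[[0,0,0,0,0,0,0.3],[0,0,0,0,0,0,0.3],[0,0,0,0,0,0,0.3],[0,0,0,0,0,0,0.3]]]' | head -2; python3 gap.py | head -1 && python3 -c "
from station import *
print(sign_off())"
```

```text
t: 15.75
tcp_pos: [0.4889, -0.0707, 0.0976]
top ptr [-0.08592658  0.00238608] 158 [0.00336186 0.0129109 ] tab tip [-0.0860652   0.01599458] all [-0.08599482  0.02190463] 683 go -0.0001386255
the job is handed in; nothing more can be done
None
```

The job is handed in at about 16 s: the crown points at the window to within about 2°, and the boom is held with its pointer on the tab to within about 1 mm. The crown started about 2.2 rad from the window rather than the stated 0.6–1.5, so I went by the images, and I made no separate final check of the ring, bottle and tray.

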